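# Slide a loaded carrier up the step onto the gauging deck

### The job

The carrier plate with the two brass couplings standing on it has to go from the plywood loading board onto the steel gauging deck. Take it by its bar handle, raise only its nose over the step while its tail stays down, slide it gently between the deck's rails and press its nose firmly, but not hard, against the stop screw; then let go, with the carrier flat on the deck, its nose still on the screw and both couplings standing on it. Do not ram anything, and leave the other things on the bench alone.

Things in the scene. Friction and masses are not known exactly. Their poses are not given: they have to be found in the camera images.
- deck: Fixed dark steel gauging deck, 215 x 128 x 30 mm. Origin on its underside, in the middle of the step edge that faces the board; x is the slide direction (away from the board), z up; its top is 30 mm above the origin. Two rails 10 mm high run along x on its top, 92 mm apart, flared at the entry, from x = 2 to 122 mm
- block_face (a point): Foot of the middle of the stop block's face towards the board, on the deck's top, 172 mm from the step edge; axes as the deck's. The grey block, 24 mm high, holds the stop screw: a steel rod, 11 mm across, flat end towards the board, axis 7.5 mm above the deck's top. Its end stands 21 to 37 mm out of the block, set differently each time and not measured: it has to be felt
- board: Fixed plywood loading board, 200 x 128 x 25 mm, its end 1 to 3 mm from the deck's step edge. Origin on its underside in the middle of that end; x points to the deck; it extends to x = -200 mm; its top is 25 mm above the origin. It is let in to a different depth each time, so the deck's top is 5 to 9 mm higher than the board's: a step up
- carrier: Loose aluminium carrier plate, 130 x 84 x 12 mm, 0.4 to 0.72 kg. Origin at the centre of its underside, x towards its nose (the end nearer the deck and the handle), z up; a 3 mm rim along its sides and tail. Couplings stand loose near its tail. It drags with some 2 to 6 N; pressing it on the rigid stop screw, 5 to 12 N more is firm, 25 N too hard; over 40 N in all on the deck
- handle (a point): Middle of the carrier's bar handle: round steel bar, 12 mm diameter, along the carrier's y, 80 mm long on two posts (58 mm free between), 45 mm ahead of the carrier's origin and 55 mm above its underside. Grip it from above, fingers closing along the carrier's x; the carrier pivots on the bar in the fingers, so lifting the bar raises the nose and leaves the tail down
- nose (a point): Middle of the lower edge of the carrier's nose, 65 mm ahead of its origin, axes as the carrier's
- tail (a point): Middle of the lower edge of the carrier's tail, 65 mm behind its origin, axes as the carrier's
- wide_coupling: The wider brass hose coupling, 26 mm across and 41 mm high, standing on the carrier; origin at its foot, z up
- slim_coupling: The slimmer brass hose coupling, 20 mm across and 41 mm high, standing beside the other on the carrier; origin at its foot, z up
- tape_measure: Bystander: tape measure, 36 x 78 x 62 mm, standing beside the deck; origin at its underside
- oil_bottle: Bystander: small bottle, 48 mm across, 80 mm high, beside the board; origin at its underside
- spanner_17: Bystander: spanner, 221 mm long, 8 mm high, lying on the bench on the robot's side of the deck; origin at the middle of its underside

How it is judged:
On the way, in this order (a step that is already met when the one before it is completed fails the run):
1. the carrier's nose is over the deck and its tail still down (x of nose in the frame of deck above 0.01 m and z of nose in the frame of deck above 0.029 m and z of tail in the frame of deck below 0.034 m), for 0.1 s.
2. the carrier is pressed firmly (over 3 N) against the stop screw (x of tail in the frame of deck above 0 m and contact force between carrier and stop_screw_c0 above 3 N), for 0.2 s.
At the end, for the whole second after the job is handed in: The carrier lies flat on the deck between the rails (tilt under 1.7 degrees, within 7 degrees of the deck's direction), its nose within 2.5 mm of the end of the stop screw, both couplings standing upright on it (within 6 degrees), all at rest and released (x of stop_screw_c0 in the frame of nose below 0.0325 m and angle between carrier's own z axis and vertical below 0.03 rad and z of nose in the frame of deck below 0.0325 m and angle between the x axis of carrier and the x axis of deck, either way round below 0.12 rad and angle between each of wide_coupling, slim_coupling's own z axis and vertical below 0.1 rad and z of each of wide_coupling, slim_coupling in the frame of carrier above 0.009 m and linear speed of carrier below 0.01 m/s); the robot touches nothing.
It fails at once if the carrier rammed against the stop screw (over 25 N) (contact force between carrier and stop_screw_c0 above 25 N).
It fails at once if the carrier rammed against or pressed down on the deck (over 40 N in all, its own weight included) (contact force between carrier and deck above 40 N).
It fails at once if the carrier lifted clear: its tail more than 8 mm above the deck's top (z of tail in the frame of deck above 0.038 m).
It fails at once if a coupling tipped over (angle between any of wide_coupling, slim_coupling's own z axis and vertical above 0.5 rad).
It fails at once if a bystander shifted more than 15 mm (distance of any of tape_measure, oil_bottle, spanner_17 from where it was at the start of the episode above 0.015 m).
It also fails if it takes over 61 s, if anything falls off the work surface, if the arm or the gripper's body presses on something with over 40 N, if the wrist force passes 120 N, or if a joint passes its speed limit or range.

### The arm

A 7-joint arm with a two-finger parallel gripper is mounted at the origin on a cart in front of the work surface, level with it; the furniture and walls round the work are solid. World frame = base frame: x ahead of the robot, y to its left, z up, the work surface at z = 0. Lengths are in m, angles in rad, forces in N, time in s.
With the tool pointing down it reaches from about 0.4 to 0.75 m from the base axis. Payload 19.5 kg.
Tool frame: the origin (TCP) lies on the centre line of the jaws, within the pads' length; the fingertips stand 17 mm ahead of it and the grasp point (between the pads) lies 2 mm behind it; z points along the fingers, y is the line along which they close (so a half turn about z gives the same grasp; the last joint's range is limited). The gripper opens to 85 mm and grips with 20 to 120 N. Pads are 22 mm wide; open, the fingers measure 114 mm over their backs; the gripper's body (76 mm by 85 mm) begins 54 mm behind the grasp point. The pads swing forward as they close: fully open they stand 13 mm farther back than shut.
Start: joints at [-1.251, 0.707, -0.028, 1.485, 0.022, 0.951, -0.075], TCP at [0.204, 0.538, 0.248] pointing down, gripper open.
Joint ranges: [-2.71, 2.71], [-0.32, 2.16], [-1.57, 1.52], [0, 2.45], [-1.46, 4.6], [0, 2.02], [-2.83, 2.83]. Speed limits (rad/s): [1.89, 1.89, 2.57, 2.57, 3.01, 3.01, 3.01].

### API

Orientations are given as a 3x3 rotation matrix whose columns are the frame's x, y, z axes.
In Python, from plant import * gives the robot as it stands.
- The arm moves only by the shell command python3 -m inch 'ROWS' [OPENING] [FORCE]. ROWS is a JSON object with one list for each field, all of the same length, 1 to 20, a row being the entries at one place: dx, dy, dz (the shift in a scale on which 1.0 is 0.6 m), yaw (a turn about the tool's z in parts of the range, where 1.0 means pi/2 rad); each row is the pose to reach, as a shift and turn from the pose commanded when the command began, along the tool's axes at that moment; what a row does not reach only later rows make up. A row lasts 1/12 s, in which the tool goes at most 0.0417 m and 0.125 rad, less where a joint would pass 70% of its speed; a pose out of reach is approached as far as the arm can. OPENING is the opening from 0.0 (shut) to 1.0 (fully open), set as the command begins (- or left out keeps the last). The fingers move at their own pace and stop on an object; FORCE is the grip in N (left out, the last holds). Time passes only in rows, so rows that do not move let the fingers close. It prints the time, the measured TCP pose, the force, the opening and the grip force at its end. Input that does not fit is refused with a message, and nothing moves.
- get_state(): the state, without advancing time (a new reading comes with each control period).
- camera(name): name is "scene" or "top"; returns a dict with "pixels" (400x640x3 uint8, red, green, blue), "camera_matrix" (3x3 intrinsics, pixels), "view" (4x4, takes a point from world to camera coordinates). Camera axes: x right, y up, looking along -z (the intrinsics and any distortion apply to the point x, -y, -z); pixel columns grow to the right and rows downward; lengths in m; the calibration is good to about 2 mm. A picture is of the moment at which its call begins. There is no depth.
- job_done(): hands the job in; it is judged then, once.
Trained networks look in a picture, given as the dict that the camera call returned (one of the last four; its "shot" number tells which), for a name from the list of things; names that differ only in an ending like _2 or _b are one class to them, and where a whole thing is asked for, a point or a joint stands for the part that bears it (a point fixed in the world has none). Each returns a list of dicts, best first, with "conf" (0 to 1); they miss things now and then, are a little off and sometimes report something else, mostly with a low value. They report only what shows in the picture. A call takes as long as a camera call.
- outline_of(picture, thing): "pixels" (400x640 bool, what is visible of it) and "extent" ([left, top, right, bottom] in pixels, round what is visible of it).
- mark_of(picture, thing): "pixel" ([row, column] in pixels: a listed point, or the origin of a listed thing).
The state is a dict: "t": time; "joints": joint angles; "qd": joint speeds; "tau": joint torques, N m; "tcp_pos": TCP position; "eef_rot": TCP orientation; "force": force on the tool from outside, world axes, zero at the start; "ft_torque": the same for the moment, N m; "width": opening from 0.0 (shut) to 1.0 (fully open); "gripper_force": force on a finger pad.
Only numpy, scipy, OpenCV 4.12 (cv2) and the standard library are available. Lean on these libraries where they do the work, as an engineer would, in place of code of your own. Each camera call takes 0.05 s, during which the arm holds its last target. There are 200 camera calls.

## Working session

There is one attempt and no reset: what is moved stays moved. The work goes in short steps, Python scripts to look and compute and a shell command to move; the robot and the scene stay as the last step left them, time stands still between calls to the robot, and variables do not carry over. Pictures are saved under pics/ and viewed, at most 12 in all, crops included, and the job is handed in when it is done.

```bash
ls; mkdir -p pics
cat > h.py <<'E'
from plant import *
import numpy as np, cv2
def ray(p,px):
    K=np.array(p["camera_matrix"]);V=np.array(p["view"])
    r,c=px; d=np.linalg.inv(K)@np.array([c,r,1.]); d=np.array([d[0],-d[1],-d[2]])
    R=V[:3,:3]; return -R.T@V[:3,3], R.T@d
def at_z(p,px,z):
    o,d=ray(p,px); return o+d*(z-o[2])/d[2]
def tri(rs):
    A=np.zeros((3,3));b=np.zeros(3)
    for o,d in rs:
        d=d/np.linalg.norm(d);P=np.eye(3)-np.outer(d,d);A+=P;b+=P@o
    x=np.linalg.solve(A,b); return x,[np.linalg.norm((np.eye(3)-np.outer(d,d)/(d@d))@(x-o)) for o,d in rs]
E
python3 - <<'E'
from h import *
P={n:camera(n) for n in("scene","top")}
for n,p in P.items():
    cv2.imwrite(f"pics/{n}0.png",p["pixels"][:,:,::-1]); print(n,[k for k in p], np.round(ray(p,(200,320))[0],3))
for t in ["deck","block_face","board","carrier","handle","nose","tail","wide_coupling","slim_coupling","tape_measure","oil_bottle","spanner_17"]:
    rs=[]
    for n,p in P.items():
        m=mark_of(p,t)
        print(t,n,[(np.round(q["pixel"],1),round(q["conf"],2)) for q in m[:2]])
        if m: rs.append(ray(p,m[0]["pixel"]))
    if len(rs)==2: print("   ",*[np.round(a,4) for a in tri(rs)])
s=get_state();print({k:np.round(v,3) for k,v in s.items()})
E
```

```text
pics
scene ['pixels', 'camera_matrix', 'view', 'shot'] [0.127 0.489 0.488]
top ['pixels', 'camera_matrix', 'view', 'shot'] [ 0.451 -0.132  0.934]
deck scene [(array([242.9, 344.9]), 0.86), (array([243.1, 343.4]), 0.28)]
deck top [(array([219.5, 325.6]), 0.79)]
    [ 0.5045 -0.1673 -0.0008] [0.0019 0.0019]
block_face scene [(array([191.1, 383.7]), 0.92)]
block_face top [(array([215.8, 395.9]), 0.62)]
    [ 0.511  -0.3364  0.0333] [0.0027 0.0027]
board scene [(array([239.3, 345.4]), 0.88)]
board top [(array([216.1, 328.7]), 0.83)]
    [ 5.111e-01 -1.762e-01  1.000e-04] [0.0038 0.0038]
carrier scene [(array([252.1, 312.4]), 0.69)]
carrier top [(array([222.3, 289.7]), 0.86)]
    [ 0.5042 -0.0747  0.0291] [0.0051 0.0051]
handle scene [(array([215.1, 327.8]), 0.94)]
handle top [(array([216.9, 305.5]), 0.82)]
    [ 0.5089 -0.117   0.079 ] [0.0003 0.0003]
nose scene [(array([237.8, 334.3]), 0.75)]
nose top [(array([218.2, 314.6]), 0.78)]
    [ 0.5083 -0.1386  0.0233] [0.0004 0.0004]
tail scene [(array([275.6, 288.5]), 0.96)]
tail top [(array([220.1, 262.8]), 0.85)]
    [ 0.5089 -0.0097  0.01
[... 720 characters left out ...]
r_17 top [(array([263.7, 349.7]), 0.93), (array([213.1, 394.7]), 0.5)]
    [ 0.3958 -0.2227 -0.0027] [0.002 0.002]
{'t': np.float64(1.3), 'joints': array([-1.251,  0.707, -0.028,  1.485,  0.022,  0.951, -0.076]), 'qd': array([-0.001,  0.001,  0.001,  0.   ,  0.   ,  0.002, -0.001]), 'tau': array([ 1.0000e-03, -8.8299e+01,  1.2350e+00, -2.3637e+01,  1.7000e-02,
        2.0000e-03,  0.0000e+00]), 'tcp_pos': array([0.203, 0.538, 0.248]), 'eef_rot': array([[-0.935,  0.354, -0.   ],
       [ 0.354,  0.935, -0.   ],
       [-0.   , -0.   , -1.   ]]), 'force': array([ 0.162,  0.701, -0.02 ]), 'ft_torque': array([-0.003, -0.043,  0.043]), 'gripper_force': np.float64(0.0), 'width': np.float64(1.001)}
```

View pics/scene0.png

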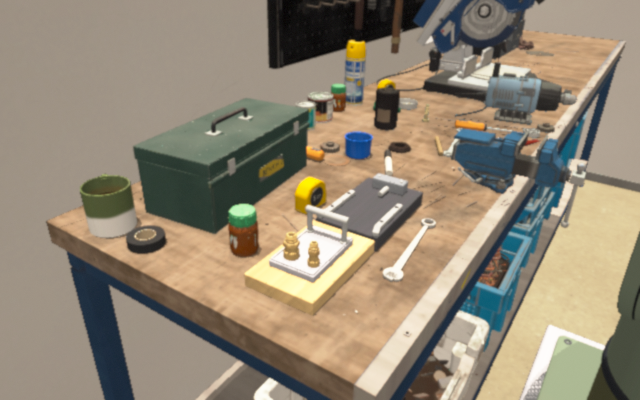

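View pics/top0.png

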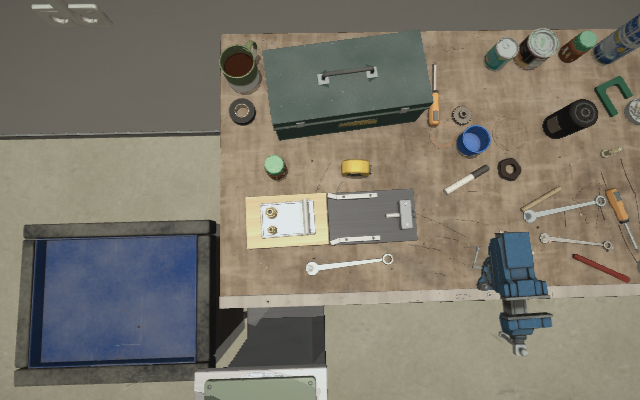

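```bash
cat > meas.py <<'E'
from h import *
def rect(p,t,z):
    o=outline_of(p,t)
    if not o: print(t,"none");return
    c=max(cv2.findContours(o[0]["pixels"].astype(np.uint8),cv2.RETR_EXTERNAL,cv2.CHAIN_APPROX_NONE)[0],key=cv2.contourArea)[:,0]
    w=np.array([at_z(p,(r,k),z)[:2] for k,r in c],np.float32)
    (cx,cy),(a,b),ang=cv2.minAreaRect(w*1000)
    if a<b: ang+=90;a,b=b,a
    d=np.array([np.cos(np.radians(ang)),np.sin(np.radians(ang))]); d*=-np.sign(d[1])
    c0=np.array([cx,cy])/1000
    print(t,round(o[0]["conf"],2),"c",np.round(c0,4),"size",round(a,1),round(b,1),"dir",np.round(d,4),"ends",np.round(c0-d*a/2000,4),np.round(c0+d*a/2000,4));
E
python3 - <<'E'
from meas import *
p=camera("top")
rect(p,"deck",.03);rect(p,"board",.023);rect(p,"carrier",.035);rect(p,"handle",.08)
s=camera("scene")
for t in("carrier","handle"):
    for n,q in(("t",p),("s",s)):
        o=outline_of(q,t); print(t,n,[(a["conf"],a["extent"],a["pixels"].sum()) for a in o[:2]])
pts=[]
for q in(p,s):
    print(at_z(q,mark_of(q,"deck")[0]["pixel"],0),at_z(q,mark_of(q,"block_face")[0]["pixel"],.03),at_z(q,mark_of(q,"handle")[0]["pixel"],.078))
E
```

```text
deck 0.76 c [ 0.5085 -0.2785] size 217.4 129.0 dir [ 0.0293 -0.9996] ends [ 0.5053 -0.1698] [ 0.5117 -0.3872]
board 0.88 c [ 0.5057 -0.0689] size 200.3 127.7 dir [ 0.0294 -0.9996] ends [0.5028 0.0312] [ 0.5087 -0.169 ]
carrier 0.86 c [ 0.5092 -0.0718] size 133.6 88.8 dir [ 0.0539 -0.9985] ends [ 0.5056 -0.0051] [ 0.5128 -0.1385]
handle 0.89 c [ 0.507  -0.0745] size 124.3 81.7 dir [ 0.0631 -0.998 ] ends [ 0.5031 -0.0124] [ 0.5109 -0.1365]
carrier t [(0.86, [256.5, 200.0, 316.3, 241.3], np.int64(1788))]
carrier s [(0.66, [267.8, 206.5, 350.7, 279.6], np.int64(2599))]
handle t [(0.89, [261.0, 200.8, 315.3, 239.4], np.int64(1669))]
handle s [(0.75, [267.1, 207.4, 352.0, 282.8], np.int64(2775)), (0.6, [313.6, 176.3, 420.1, 251.5], np.int64(4175))]
[ 0.51107318 -0.16850842  0.        ] [ 0.51360753 -0.34306239  0.03      ] [ 0.50463175 -0.11329326  0.078     ]
[ 0.5011644  -0.17062356  0.        ] [ 0.51382737 -0.33370638  0.03      ] [ 0.51184434 -0.12071745  0.078     ]
```

The rows are not in the units I measure in: shifts go in shares of 0.6 m and turns go in shares of pi/2 rad. I convert before sending: -0.517 m / 0.6 = -0.8617, -0.505 m / 0.6 = -0.8417, -0.41 rad / 1.5708 = -0.261.

```bash
python3 -m inch '{"dx":[-0.5083,-0.5083,-0.5083,-0.5083,-0.5083,-0.5083,-0.5083,-0.5083,-0.5083,-0.8617,-0.8617,-0.8617,-0.8617,-0.8617,-0.8617,-0.8617,-0.8617,-0.8617,-0.8617,-0.8617],"dy":[-0.32,-0.32,-0.32,-0.32,-0.32,-0.32,-0.32,-0.32,-0.32,-0.8417,-0.8417,-0.8417,-0.8417,-0.8417,-0.8417,-0.8417,-0.8417,-0.8417,-0.8417,-0.8417],"dz":[0,0,0,0,0,0,0,0,0,0.15,0.15,0.15,0.15,0.15,0.15,0.15,0.15,0.15,0.15,0.15],"yaw":[-0.1273,-0.1273,-0.1273,-0.1273,-0.1273,-0.1273,-0.1273,-0.1273,-0.1273,-0.261,-0.261,-0.261,-0.261,-0.261,-0.261,-0.261,-0.261,-0.261,-0.261,-0.261]}' 1.0 60
python3 - <<'E'
from h import *
P={n:camera(n) for n in("scene","top")}
for n,(r,c) in(("scene",(230,320)),("top",(217,310))):
    cv2.imwrite(f"pics/{n}1.png",cv2.resize(P[n]["pixels"][r-70:r+70,c-95:c+95,::-1],None,fx=4,fy=4,interpolation=cv2.INTER_CUBIC))
for t in("handle","nose","tail"):
    m=[mark_of(p,t) for p in P.values()]; print(t,[(np.round(a[0]["pixel"],1),round(a[0]["conf"],2)) for a in m if a])
    if all(m): print(tri([ray(p,a[0]["pixel"]) for p,a in zip(P.values(),m)]))
s=get_state();print(np.round(s["tcp_pos"],4),np.round(s["eef_rot"],4),s["force"])
E
```

```text
t: 3.77
tcp_pos: [0.5081, -0.1215, 0.1572]
eef_rot: [[-0.999, -0.043, -0.001], [-0.043, 0.999, -0.001], [0.001, -0.001, -1.0]]
force: [-0.3, -0.7, -0.0]
width: 0.999
gripper_force: 0.0
handle [(array([215.5, 327.1]), 0.61)]
nose [(array([238.3, 335. ]), 0.8)]
tail [(array([272. , 288.9]), 0.66)]
[ 0.5084 -0.1169  0.1586] [[-9.988e-01 -4.940e-02  3.000e-04]
 [-4.940e-02  9.988e-01 -1.000e-04]
 [-3.000e-04 -2.000e-04 -1.000e+00]] [-0.52907668 -0.20049876  0.0194989 ]
```

View pics/scene1.png

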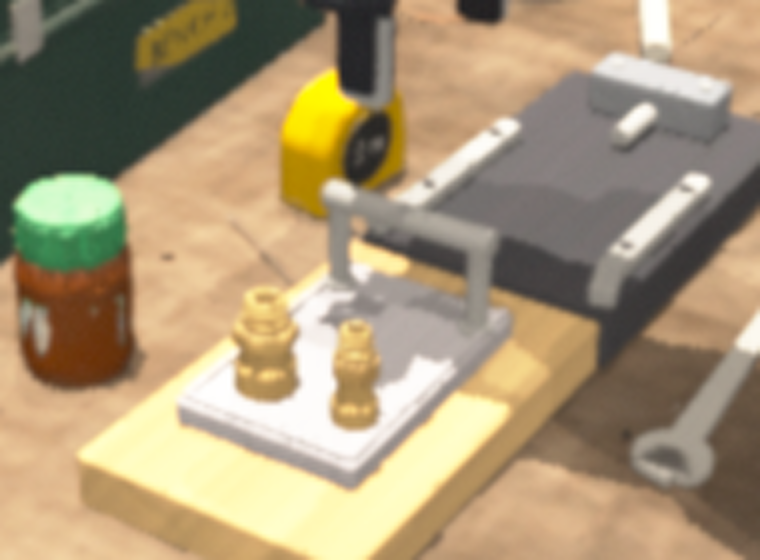

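In the tool's units: 0.082 m / 0.6 = 0.1367, 0.06 m / 0.6 = 0.1.

```bash
python3 -m inch '{"dx":[0,0,0,0,0,0],"dy":[0,0,0,0,0,0],"dz":[0.0667,0.1,0.125,0.1367,0.1367,0.1367],"yaw":[0,0,0,0,0,0]}'
python3 -m inch '{"dx":[0,0,0,0,0,0,0,0],"dy":[0,0,0,0,0,0,0,0],"dz":[0,0,0,0,0,0,0,0],"yaw":[0,0,0,0,0,0,0,0]}' 0.0 40
python3 - <<'E'
from meas import *
P={n:camera(n) for n in("scene","top")}
cv2.imwrite("pics/scene2.png",cv2.resize(P["scene"]["pixels"][160:300,225:415,::-1],None,fx=4,fy=4,interpolation=cv2.INTER_CUBIC))
s=get_state();print(np.round(s["tcp_pos"],4),np.round(s["eef_rot"],4),s["force"],s["width"],s["gripper_force"],s["t"])
E
```

```text
t: 4.67
tcp_pos: [0.5085, -0.1174, 0.0769]
eef_rot: [[-0.999, -0.049, 0.0], [-0.049, 0.999, -0.0], [-0.0, -0.0, -1.0]]
force: [-0.1, -0.3, 0.4]
width: 0.999
gripper_force: 0.0
t: 5.33
tcp_pos: [0.5083, -0.1177, 0.0765]
eef_rot: [[-0.999, -0.048, 0.0], [-0.048, 0.999, -0.0], [-0.0, -0.0, -1.0]]
force: [-1.4, 0.1, 4.9]
width: 0.125
gripper_force: 38.9
[ 0.5083 -0.1177  0.0766] [[-9.988e-01 -4.810e-02  2.000e-04]
 [-4.810e-02  9.988e-01 -3.000e-04]
 [-2.000e-04 -3.000e-04 -1.000e+00]] [-0.89980047 -0.11979531  4.91467804] 0.12677331518635185 38.92922580242157 5.4333
```

View pics/scene2.png

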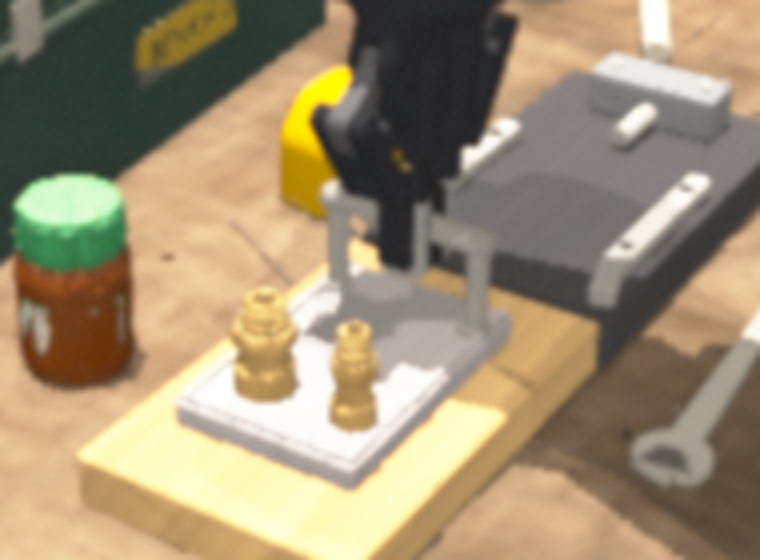

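In the tool's units: -0.011 m / 0.6 = -0.0183, -0.01 m / 0.6 = -0.0167.

```bash
python3 -m inch '{"dx":[0,0,0,0,0,0,0,0,0,0],"dy":[0,0,0,0,0,0,0,0,0,0],"dz":[0,0,-0.0033,-0.0067,-0.01,-0.0133,-0.0167,-0.0183,-0.0183,-0.0183],"yaw":[0,0,0,0,0,0,0,0,0,0]}' 0.0 20
python3 - <<'E'
from meas import *
P={n:camera(n) for n in("scene","top")}
cv2.imwrite("pics/scene3.png",cv2.resize(P["scene"]["pixels"][160:300,225:415,::-1],None,fx=4,fy=4,interpolation=cv2.INTER_CUBIC))
for t in("nose","tail","deck","block_face","carrier","handle"):
    m=[mark_of(p,t) for p in P.values()]; print(t,[(np.round(a[0]["pixel"],1),round(a[0]["conf"],2)) for a in m if a])
    if all(m): print(tri([ray(p,a[0]["pixel"]) for p,a in zip(P.values(),m)]))
s=get_state();print(np.round(s["tcp_pos"],4),s["force"],s["ft_torque"],s["width"],s["gripper_force"],s["t"])
E
```

```text
t: 6.27
tcp_pos: [0.5082, -0.1177, 0.0873]
eef_rot: [[-0.999, -0.048, -0.0], [-0.048, 0.999, -0.0], [0.0, -0.0, -1.0]]
force: [0.0, -0.6, -6.4]
width: 0.122
gripper_force: 37.6
nose [(array([228.8, 335.1]), 0.97)]
tail [(array([271.4, 290.8]), 0.6), (array([170.8, 354.4]), 0.72)]
(array([ 0.6787893 , -0.25994119, -0.19588385]), [np.float64(0.014193004184516281), np.float64(0.01419300418451621)])
deck [(array([241.8, 344.8]), 0.76)]
block_face [(array([190.5, 385.2]), 0.68), (array([215.9, 396.6]), 0.66)]
(array([ 0.50979971, -0.33829695,  0.03431197]), [np.float64(0.0017517021724134298), np.float64(0.0017517021724134058)])
carrier [(array([251.3, 311.6]), 0.84)]
handle [(array([208.4, 328.5]), 0.61)]
[ 0.5083 -0.1175  0.0873] [ 0.97384479  0.42856509 -7.04320294] [-0.34744768 -0.00455386  0.03254262] 0.12341477603416644 37.55477964878082 6.9667
```

View pics/scene3.png

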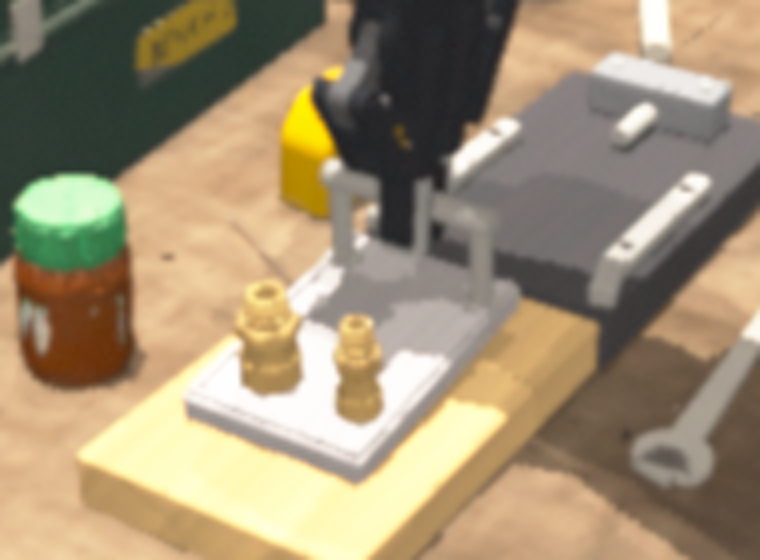

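In the tool's units: -0.019 m / 0.6 = -0.0317, 0.0048 m / 0.6 = 0.008, 0.019 rad / 1.5708 = 0.0121.

```bash
python3 -m inch '{"dx":[0.0017,0.0033,0.005,0.0067,0.008,0.008,0.008,0.008,0.008],"dy":[-0.0033,-0.0083,-0.0133,-0.0183,-0.0233,-0.0283,-0.0317,-0.0317,-0.0317],"dz":[0,0,0,0,0,0,0,0,0],"yaw":[0,0.0032,0.0064,0.0095,0.0121,0.0121,0.0121,0.0121,0.0121]}'
python3 - <<'E'
from meas import *
P={n:camera(n) for n in("scene","top")}
im=np.hstack([cv2.resize(P["scene"]["pixels"][170:290,280:400,::-1],(400,400),interpolation=cv2.INTER_CUBIC),cv2.resize(P["top"]["pixels"][170:270,260:360,::-1],(400,400),interpolation=cv2.INTER_CUBIC)])
cv2.imwrite("pics/c4.png",im)
for t in("nose","tail","handle"):
    m=[mark_of(p,t) for p in P.values()]; print(t,[(np.round(a[0]["pixel"],1),round(a[0]["conf"],2)) for a in m if a])
rect(P["top"],"carrier",.035)
s=get_state();print(np.round(s["tcp_pos"],4),s["eef_rot"][1],s["force"],s["ft_torque"],s["width"],s["gripper_force"],s["t"])
E
```

```text
t: 7.72
tcp_pos: [0.5044, -0.1369, 0.0873]
eef_rot: [[-1.0, -0.029, 0.0], [-0.029, 1.0, -0.0], [-0.0, -0.0, -1.0]]
force: [-0.2, -0.6, -7.6]
width: 0.12
gripper_force: 37.5
nose [(array([228.8, 340.2]), 0.61)]
tail [(array([267.2, 299.2]), 0.59), (array([221.3, 273.1]), 0.54)]
handle [(array([207.2, 335.4]), 0.89)]
carrier 0.68 c [ 0.5101 -0.3136] size 140.7 127.1 dir [ 0.0339 -0.9994] ends [ 0.5077 -0.2433] [ 0.5124 -0.3839]
[ 0.5044 -0.1367  0.0873] [-2.93281605e-02  9.99569837e-01 -1.94410797e-05] [-0.62029351 -0.22743592 -8.03808838] [-0.28228072 -0.04964139  0.00350462] 0.12229887994291559 37.53544628620148 8.1667
```

View pics/c4.png

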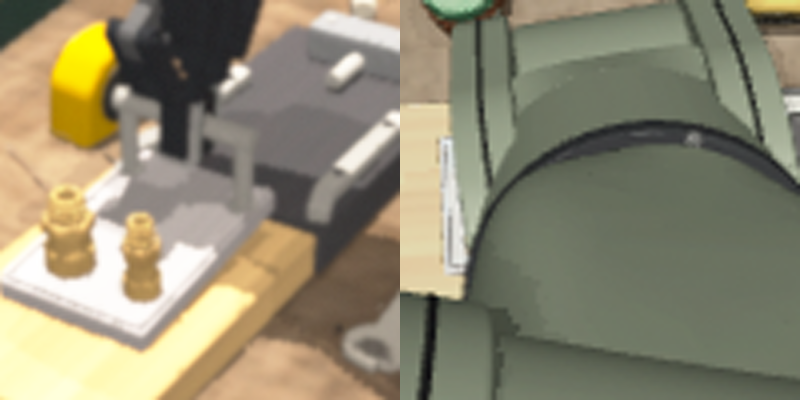

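Run:
```python
from h import *
p=camera("scene");K=np.array(p["camera_matrix"]);V=np.array(p["view"])
ox,oy,S=270,160,5
img=cv2.resize(p["pixels"][oy:oy+120,ox:ox+150,::-1],None,fx=S,fy=S,interpolation=cv2.INTER_CUBIC).copy()
def pj(X):
    X=np.atleast_2d(X);c=X@V[:3,:3].T+V[:3,3];q=np.c_[c[:,0],-c[:,1],-c[:,2]]@K.T
    q=q[:,:2]/q[:,2:]; return ((q+0.5-[ox,oy])*S).astype(np.int32)
def fr(o,d,th=0):
    d=np.array([*d,0.]);d/=np.linalg.norm(d);z=np.array([0,0,1.]);y=np.cross(z,d)
    x2=d*np.cos(th)+z*np.sin(th);z2=np.cross(x2,y)
    return lambda P:o+np.atleast_2d(P)/1000@np.array([x2,y,z2])
D=fr(np.array([.5049,-.169,0]),[.0293,-.9996])
L=lambda f,P,c:cv2.polylines(img,[pj(f(P))],False,c,1)
L(D,[[0,-64,30],[0,64,30],[215,64,30],[215,-64,30],[0,-64,30]],(0,0,255))
for y in(-46,46): L(D,[[20,y,30],[122,y,30],[122,y,40],[20,y,40]],(0,255,255))
bar=np.array([.5044,-.1368,.0893]);th=.1
C=fr(bar,[.0293,-.9996],th)
L(C,[[20,-42,-55],[20,42,-55],[-110,42,-55],[-110,-42,-55],[20,-42,-55]],(0,255,0))
L(C,[[0,-40,0],[0,40,0]],(255,0,255))
cv2.imwrite("pics/ov.png",img)
print(np.round(C([[20,0,-55],[-110,0,-55]]),4))
```

```text
[[ 0.5051 -0.1622  0.0366]
 [ 0.5014 -0.0329  0.0236]]
```

View pics/ov.png

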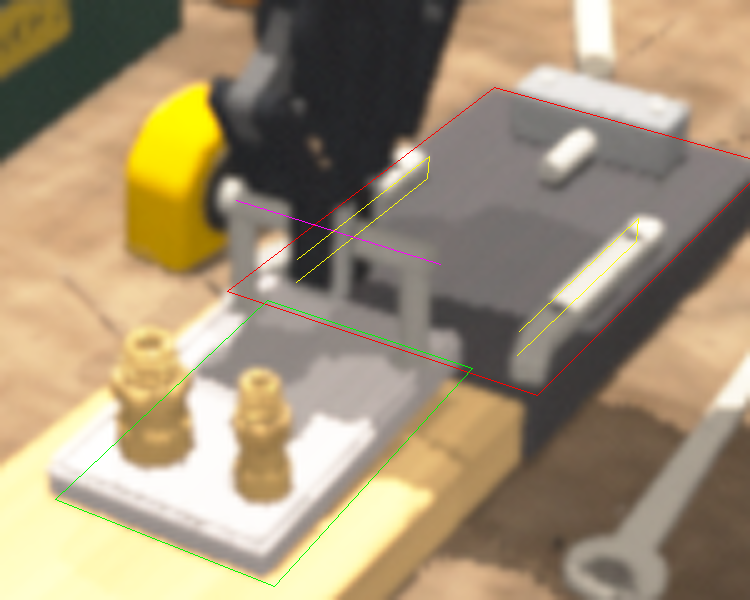

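In the tool's units: -0.012 m / 0.6 = -0.02, 0.001 m / 0.6 = 0.0017.

```bash
python3 -m inch '{"dx":[0.0017,0.0017,0.0017,0.0017,0.0017,0.0017],"dy":[-0.0033,-0.0067,-0.01,-0.0133,-0.0167,-0.02],"dz":[0,0,0,0,0,0],"yaw":[0,0,0,0,0,0]}'
python3 -m inch '{"dx":[0,0,0,0,0,0,0],"dy":[-0.0033,-0.0067,-0.01,-0.0133,-0.0167,-0.02,-0.02],"dz":[0,0,0,0,0,0,0],"yaw":[0,0,0,0,0,0,0]}'; python3 -c "
from h import *
s=get_state();print(s['ft_torque'],s['force'])"
```

```text
t: 8.72
tcp_pos: [0.5037, -0.1491, 0.0873]
eef_rot: [[-1.0, -0.029, -0.0], [-0.029, 1.0, -0.0], [0.0, -0.0, -1.0]]
force: [0.2, -0.3, -7.8]
width: 0.121
gripper_force: 37.5
t: 9.3
tcp_pos: [0.504, -0.1613, 0.0873]
eef_rot: [[-1.0, -0.029, -0.0], [-0.029, 1.0, -0.0], [0.0, -0.0, -1.0]]
force: [-0.9, 0.0, -8.2]
width: 0.122
gripper_force: 37.6
[-0.41296082  0.00048765 -0.00505362] [-0.94813008  0.0195708  -8.22153111]
```

Run:
```python
from h import *
p=camera("scene")
cv2.imwrite("pics/s5.png",cv2.resize(p["pixels"][165:285,275:425,::-1],None,fx=5,fy=5,interpolation=cv2.INTER_CUBIC))
```

```text
(no output)
```

View pics/s5.png

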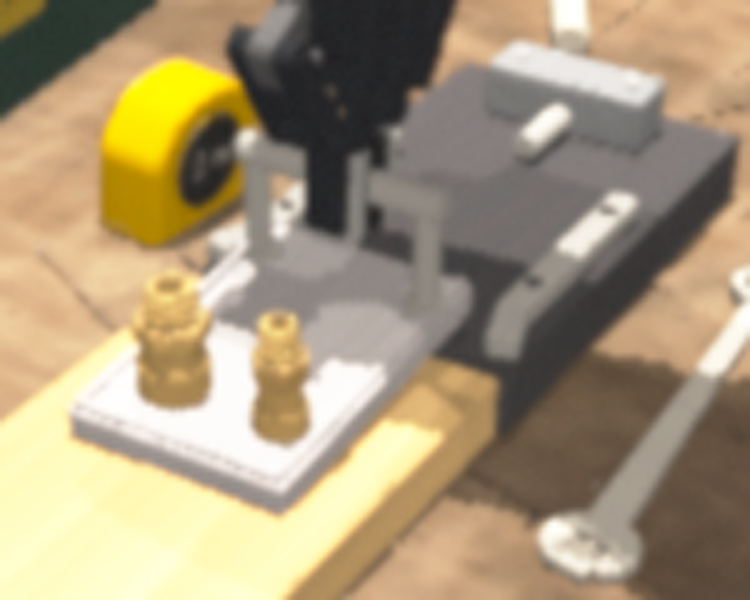

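Run:
```python
from h import *
p=camera("top"); im0=cv2.imread("pics/top0.png")[:,:,::-1].astype(float); im1=p["pixels"].astype(float)
np.set_printoptions(linewidth=200)
for n,im,cols,rows in(("deck0",im0,[345,365,400],(185,250)),("car0",im0,[266,270,280,295],(194,246)),("car1",im1,[276,278,280,282],(194,246))):
    for c in cols:
        print(n,c,im[rows[0]:rows[1],c-1:c+2].mean((1,2)).astype(int))
i=im1[:,:,:].mean(2); print("tailrow220",i[220,255:300].astype(int))
print(np.round(at_z(p,(217,330),.03),4),np.round(at_z(p,(218,330),.03),4))
```

```text
deck0 345 [139 142 144 143 138 134 131  99 119 157 205 180 188 213  77 114 114 113 114 113 113 113 113 114 115 115 116 115 114 114 113 113 114 113 112 113 114 116 113 113 114 114 114 115 116 118 117 116 115
 115 118 123 179 174 161 175 212 100 117  78 132 132 136 137 138]
deck0 365 [124 122 122 123 125 124  94 117 166 212 215 217 208  70 112 111 111 111 112 113 112 111 112 112 113 115 113 112 112 113 112 112 111 112 113 113 114 112 112 112 110 112 112 114 115 114 114 111 111
 114 125 207 216 216 216 203 112 113  76 146 143 142 142 141 140]
deck0 400 [120 117 114 112  93 112 111 110 110 109 109 108 110 110 111 140 168 155 151 144 140 139 139 137 134 133 132 130 134 141 135 125 105 103 102 101  99  98  97  93  90  83  86  76  79 108 108 110 111
 110 110 110 109 108 109 108  72 134 131 131 131 132 134 138 138]
car0 266 [140 139 197 195 197 194 192 193 195 191 225 198 228 227 198 193 186 173 173 178 164 211 215 226 227 228 227 227 227 227 227 228 227 227 221 216 215 226 226 226 226 209 225 212 181 202 201 202 203
 205 204 203]
car0 270 [148 140 197 196 197 194 192 193 196 191 221 227 219
[... 1023 characters left out ...]
7
 206 206 204]
car1 280 [145 193 201 205 203 201 200 202 206 204 200 208 189 190 182 181 192 188 187 187 198 213 203 199 199 199 213 208 205 204 202 202 190 188 196 198 200 192 186 198 198 196 188 197 201 203 203 205 207
 206 205 204]
car1 282 [147 203 202 205 203 200 200 203 205 204 198 224 216 218 216 221 218 217 217 221 224 228 227 227 227 219 220 219 218 216 207 209 199 199 200 204 209 200 204 208 210 208 172 187 177 203 204 205 207
 206 205 203]
tailrow220 [205 205 205 205 205 205 205 205 205 206 205 206 206 206 206 200 199 199 199 198 198 198 197 198 197 212 230 205 224 228 228 228 229 229 229 229 229 229 205 132 174 179 179 179 179]
[ 0.5101 -0.1762  0.03  ] [ 0.5077 -0.1761  0.03  ]
```

Run:
```python
from h import *
p=camera("top")
for r,c,z in((217.7,345,.04),(216.7,365,.04),(218,345,.03),(217,365,.03),(215,400,.03),(219.8,280,.037),(218.3,295,.037),(221.4,282,.037)):
    print(r,c,np.round(at_z(p,(r,c),z),4))
```

```text
217.7 345 [ 0.5068 -0.212   0.04  ]
216.7 365 [ 0.508  -0.2607  0.04  ]
218 345 [ 0.5067 -0.2129  0.03  ]
217 365 [ 0.5079 -0.2621  0.03  ]
215 400 [ 0.5105 -0.3486  0.03  ]
219.8 280 [ 0.5061 -0.0545  0.037 ]
218.3 295 [ 0.5088 -0.0908  0.037 ]
221.4 282 [ 0.5021 -0.0593  0.037 ]
```

The rows are not in the units I measure in: shifts go in shares of 0.6 m and turns go in shares of pi/2 rad. I convert before sending: -0.024 m / 0.6 = -0.04, -0.021 m / 0.6 = -0.035.

```bash
python3 -m inch '{"dx":[0,0,0,0,0,0,0,0,0],"dy":[-0.005,-0.01,-0.015,-0.02,-0.025,-0.03,-0.035,-0.04,-0.04],"dz":[0,0,0,0,0,0,0,0,0],"yaw":[0,0,0,0,0,0,0,0,0]}'
python3 -m inch '{"dx":[0,0,0,0,0,0,0],"dy":[-0.005,-0.01,-0.015,-0.02,-0.025,-0.03,-0.03],"dz":[0,0,0,0,0,0,0],"yaw":[0,0,0,0,0,0,0]}'; python3 -c "
from h import *
s=get_state();print(s['ft_torque'],s['force'])"
```

```text
t: 10.2
tcp_pos: [0.5047, -0.1856, 0.0873]
eef_rot: [[-1.0, -0.028, -0.0], [-0.028, 1.0, -0.0], [0.0, -0.0, -1.0]]
force: [0.6, -1.4, -8.0]
width: 0.127
gripper_force: 37.6
t: 10.78
tcp_pos: [0.5052, -0.2036, 0.0873]
eef_rot: [[-1.0, -0.028, -0.0], [-0.028, 1.0, -0.0], [0.0, -0.0, -1.0]]
force: [0.1, -0.5, -7.4]
width: 0.124
gripper_force: 37.6
[-0.41516391 -0.02822295  0.00383261] [ 0.07161306 -0.53005807 -7.38678424]
```

In the tool's units: -0.012 m / 0.6 = -0.02, -0.009 m / 0.6 = -0.015.

```bash
python3 -m inch '{"dx":[0,0,0,0,0],"dy":[-0.005,-0.01,-0.015,-0.02,-0.02],"dz":[0,0,0,0,0],"yaw":[0,0,0,0,0]}'
python3 -m inch '{"dx":[0,0,0,0,0],"dy":[-0.005,-0.01,-0.015,-0.02,-0.02],"dz":[0,0,0,0,0],"yaw":[0,0,0,0,0]}'
python3 - <<'E'
from h import *
s=get_state();print(s['ft_torque'],s['force'])
p=camera("scene")
cv2.imwrite("pics/s6.png",cv2.resize(p["pixels"][165:285,275:425,::-1],None,fx=5,fy=5,interpolation=cv2.INTER_CUBIC))
E
```

```text
t: 11.2
tcp_pos: [0.5056, -0.2156, 0.0873]
eef_rot: [[-1.0, -0.028, -0.0], [-0.028, 1.0, -0.0], [0.0, -0.0, -1.0]]
force: [0.0, -1.2, -7.2]
width: 0.128
gripper_force: 37.6
t: 11.62
tcp_pos: [0.5059, -0.2276, 0.0873]
eef_rot: [[-1.0, -0.028, -0.0], [-0.028, 1.0, -0.0], [0.0, -0.0, -1.0]]
force: [0.6, -1.6, -6.8]
width: 0.123
gripper_force: 37.6
[-0.5356119   0.04989433 -0.03126678] [ 0.57257302 -1.61902739 -6.82925693]
```

View pics/s6.png

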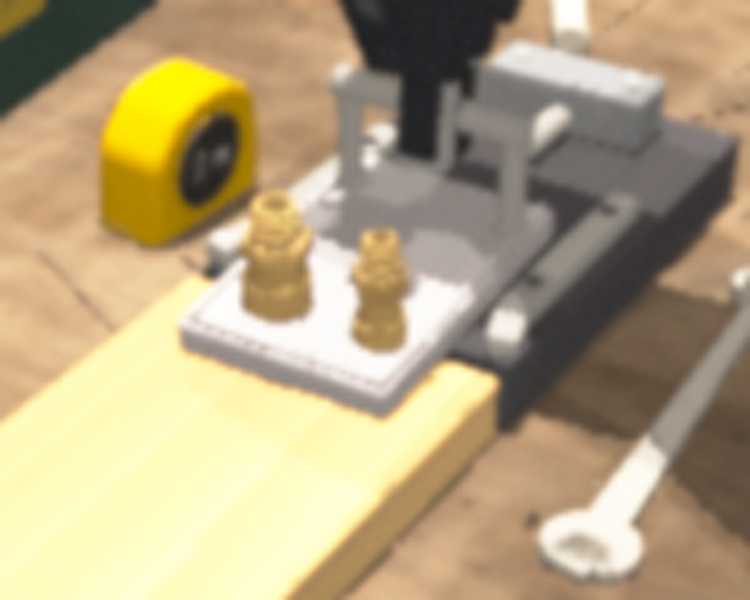

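In the tool's units: -0.018 m / 0.6 = -0.03, -0.015 m / 0.6 = -0.025.

```bash
python3 -m inch '{"dx":[0,0,0,0,0,0,0],"dy":[-0.005,-0.01,-0.015,-0.02,-0.025,-0.03,-0.03],"dz":[0,0,0,0,0,0,0],"yaw":[0,0,0,0,0,0,0]}'
python3 -m inch '{"dx":[0,0,0,0,0,0,0],"dy":[-0.005,-0.01,-0.015,-0.02,-0.025,-0.03,-0.03],"dz":[0,0,0,0.0017,0.0017,0.0017,0.0017],"yaw":[0,0,0,0,0,0,0]}'
python3 - <<'E'
from h import *
s=get_state();print(s['tcp_pos'],s['ft_torque'],s['force'])
E
```

```text
t: 12.25
tcp_pos: [0.5065, -0.2456, 0.0873]
eef_rot: [[-1.0, -0.028, 0.0], [-0.028, 1.0, -0.001], [-0.0, -0.001, -1.0]]
force: [-0.9, -1.9, -4.2]
width: 0.127
gripper_force: 37.8
t: 12.83
tcp_pos: [0.507, -0.2636, 0.0863]
eef_rot: [[-1.0, -0.029, 0.0], [-0.029, 1.0, -0.001], [-0.0, -0.001, -1.0]]
force: [-0.4, -2.6, -3.5]
width: 0.123
gripper_force: 38.0
[ 0.50699677 -0.26356974  0.08634713] [-0.60441054  0.02747075 -0.00995652] [-0.42891659 -2.55257458 -3.46053782]
```

In the tool's units: -0.012 m / 0.6 = -0.02, -0.009 m / 0.6 = -0.015.

```bash
python3 -m inch '{"dx":[0,0,0,0,0],"dy":[-0.005,-0.01,-0.015,-0.02,-0.02],"dz":[0,0,0,0,0],"yaw":[0,0,0,0,0]}'; python3 -m inch '{"dx":[0,0,0,0],"dy":[-0.0033,-0.0067,-0.01,-0.01],"dz":[0,0,0,0],"yaw":[0,0,0,0]}';  python3 -m inch '{"dx":[0,0,0],"dy":[0,0,0],"dz":[0.0017,0.0033,0.0033],"yaw":[0,0,0]}'
python3 - <<'E'
from h import *
s=get_state();print(s['tcp_pos'],s['ft_torque'],s['force'])
P={n:camera(n) for n in("scene","top")}
cv2.imwrite("pics/s7.png",cv2.resize(P["scene"]["pixels"][165:285,275:425,::-1],None,fx=5,fy=5,interpolation=cv2.INTER_CUBIC))
for t in("nose","tail"):
    m=[mark_of(p,t) for p in P.values()]; print(t,[(np.round(a[0]["pixel"],1),round(a[0]["conf"],2)) for a in m if a])
E
```

```text
t: 13.25
tcp_pos: [0.5073, -0.2756, 0.0863]
eef_rot: [[-1.0, -0.028, 0.0], [-0.028, 1.0, -0.001], [-0.0, -0.001, -1.0]]
force: [-0.3, -2.3, -3.6]
width: 0.124
gripper_force: 37.9
t: 13.58
tcp_pos: [0.5075, -0.2812, 0.0863]
eef_rot: [[-1.0, -0.029, -0.0], [-0.029, 1.0, -0.0], [0.0, -0.0, -1.0]]
force: [-1.0, -0.4, -4.6]
width: 0.127
gripper_force: 37.9
t: 13.83
tcp_pos: [0.5076, -0.2811, 0.0843]
eef_rot: [[-1.0, -0.029, 0.0], [-0.029, 1.0, -0.001], [-0.0, -0.001, -1.0]]
force: [0.3, -3.0, -2.2]
width: 0.123
gripper_force: 38.0
[ 0.50760556 -0.28113047  0.08431684] [-0.58925762  0.05358232 -0.00424507] [ 0.32162835 -3.02656794 -2.19597572]
nose [(array([241.3, 345. ]), 0.72), (array([215.9, 382.7]), 0.9)]
tail [(array([227.3, 344.5]), 0.63), (array([170.3, 277. ]), 0.63)]
```

In the tool's units: 0.001 m / 0.6 = 0.0017, 0.0005 m / 0.6 = 0.0008.

```bash
python3 -m inch '{"dx":[0,0,0],"dy":[0,0,0],"dz":[0.0008,0.0017,0.0017],"yaw":[0,0,0]}' | grep -E "pos|force:"; python3 -m inch '{"dx":[0,0,0,0,0],"dy":[-0.0008,-0.0017,-0.0025,-0.0033,-0.0033],"dz":[0,0,0,0,0],"yaw":[0,0,0,0,0]}'| grep -E "pos|force:"; python3 -c "
from h import *
s=get_state();print(s['tcp_pos'],s['ft_torque'],s['force'])"
```

```text
tcp_pos: [0.5076, -0.2808, 0.0833]
force: [-0.5, -3.7, -1.6]
gripper_force: 38.1
tcp_pos: [0.5076, -0.2825, 0.0832]
force: [-0.4, 2.7, -3.3]
gripper_force: 37.9
[ 0.50761739 -0.28251828  0.08321557] [0.55751138 0.01572243 0.02109965] [-0.4180037   2.72284292 -3.30170769]
```

View pics/s7.png

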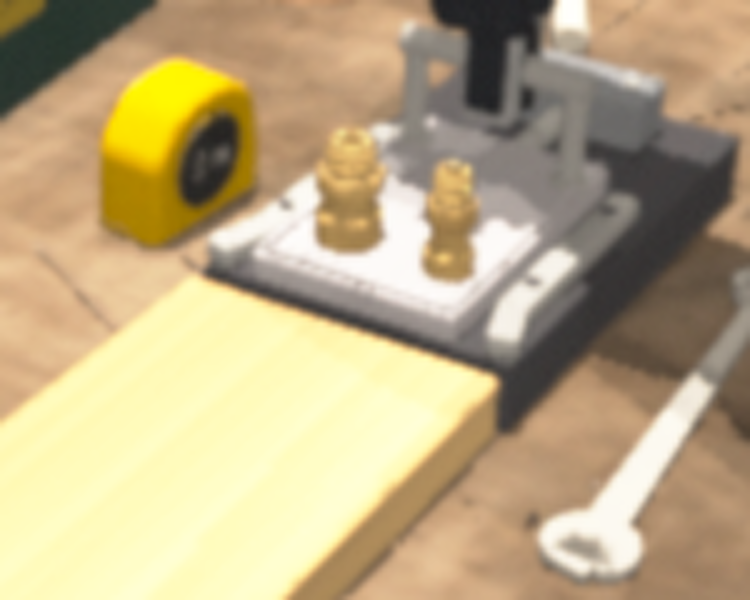

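In the tool's units: -0.001 m / 0.6 = -0.0017, -0.0005 m / 0.6 = -0.0008.

```bash
python3 -m inch '{"dx":[0,0,0],"dy":[-0.0008,-0.0017,-0.0017],"dz":[0,0,0],"yaw":[0,0,0]}'| grep -E "pos|force:";python3 -m inch '{"dx":[0,0,0],"dy":[-0.0008,-0.0017,-0.0017],"dz":[0,0,0],"yaw":[0,0,0]}'| grep -E "pos|force:"; python3 -c "
from h import *
s=get_state();print(s['tcp_pos'],s['ft_torque'],s['force'])"
```

```text
tcp_pos: [0.5076, -0.2839, 0.0833]
force: [-0.1, 0.9, -3.7]
gripper_force: 37.8
tcp_pos: [0.5077, -0.2849, 0.0833]
force: [0.6, 2.0, -3.9]
gripper_force: 37.8
[ 0.50769634 -0.2848869   0.08333876] [0.31818295 0.0290088  0.00731813] [ 0.57199312  2.01643214 -3.94362813]
```

In the tool's units: 0.0005 m / 0.6 = 0.0008.

```bash
python3 -m inch '{"dx":[0,0],"dy":[0,0],"dz":[0.0008,0.0008],"yaw":[0,0]}'| grep -E "pos|force:";python3 -m inch '{"dx":[0,0],"dy":[0,0],"dz":[0.0008,0.0008],"yaw":[0,0]}'| grep -E "pos|force:";python3 -m inch '{"dx":[0,0,0,0],"dy":[-0.0008,-0.0017,-0.0025,-0.0025],"dz":[0,0,0,0],"yaw":[0,0,0,0]}'| grep -E "pos|force:"
```

```text
tcp_pos: [0.5077, -0.2851, 0.0829]
force: [0.6, -1.1, -3.2]
gripper_force: 38.0
tcp_pos: [0.5077, -0.2853, 0.0824]
force: [-0.1, -3.0, -1.5]
gripper_force: 38.1
tcp_pos: [0.5078, -0.2859, 0.0822]
force: [-0.3, 2.0, -3.7]
gripper_force: 37.9
```

In the tool's units: -0.0015 m / 0.6 = -0.0025, -0.001 m / 0.6 = -0.0017.

```bash
python3 -m inch '{"dx":[0,0,0,0],"dy":[-0.0008,-0.0017,-0.0025,-0.0025],"dz":[0,0,0,0],"yaw":[0,0,0,0]}'| grep -E "pos|force:"
```

```text
tcp_pos: [0.5078, -0.2879, 0.0823]
force: [0.5, 2.1, -4.3]
gripper_force: 37.9
```

In the tool's units: -0.0005 m / 0.6 = -0.0008, -0.0003 m / 0.6 = -0.0005.

```bash
for i in 1 2; do python3 -m inch '{"dx":[0,0],"dy":[-0.0005,-0.0008],"dz":[0.0008,0.0008],"yaw":[0,0]}'| grep -E "pos|force:"; done; python3 -m inch '{"dx":[0,0,0,0],"dy":[-0.0008,-0.0017,-0.0025,-0.0025],"dz":[0,0,0,0],"yaw":[0,0,0,0]}'| grep -E "pos|force:"
```

```text
tcp_pos: [0.5078, -0.2881, 0.0819]
force: [-0.6, 3.4, -2.3]
gripper_force: 38.2
tcp_pos: [0.5079, -0.2882, 0.0818]
force: [-4.2, 8.1, 9.5]
gripper_force: 39.1
tcp_pos: [0.5082, -0.2895, 0.0818]
force: [-2.7, 8.4, 8.3]
gripper_force: 39.0
```

In the tool's units: -0.0004 m / 0.6 = -0.0007.

```bash
python3 -m inch '{"dx":[0,0],"dy":[0,0],"dz":[-0.0007,-0.0007],"yaw":[0,0]}'| grep -E "pos|force:"; python3 -m inch '{"dx":[0,0,0],"dy":[-0.0008,-0.0017,-0.0017],"dz":[0,0,0],"yaw":[0,0,0]}'| grep -E "pos|force:"
```

```text
tcp_pos: [0.508, -0.2901, 0.0818]
force: [-0.9, 4.5, 1.3]
gripper_force: 38.3
tcp_pos: [0.5081, -0.2911, 0.0818]
force: [-0.7, 5.3, 0.8]
gripper_force: 38.4
```

In the tool's units: -0.001 m / 0.6 = -0.0017, -0.0005 m / 0.6 = -0.0008.

```bash
python3 -m inch '{"dx":[0,0,0],"dy":[-0.0008,-0.0017,-0.0017],"dz":[0,0,0],"yaw":[0,0,0]}'| grep -E "pos|force:"; python3 -m inch '{"dx":[0,0,0],"dy":[-0.0008,-0.0017,-0.0017],"dz":[0,0,0],"yaw":[0,0,0]}'| grep -E "pos|force:"
```

```text
tcp_pos: [0.5081, -0.2921, 0.0819]
force: [-0.3, 4.4, 0.8]
gripper_force: 38.4
tcp_pos: [0.5082, -0.293, 0.0818]
force: [-0.3, 4.0, 1.3]
gripper_force: 38.3
```

In the tool's units: -0.001 m / 0.6 = -0.0017, -0.0005 m / 0.6 = -0.0008.

```bash
python3 -m inch '{"dx":[0,0,0],"dy":[-0.0008,-0.0017,-0.0017],"dz":[0,0,0],"yaw":[0,0,0]}'| grep -E "pos|force:"; python3 -m inch '{"dx":[0,0,0],"dy":[-0.0008,-0.0017,-0.0017],"dz":[0,0,0],"yaw":[0,0,0]}'| grep -E "pos|force:"
```

```text
tcp_pos: [0.5082, -0.2933, 0.0818]
force: [-1.2, 10.1, 2.4]
gripper_force: 38.6
tcp_pos: [0.5082, -0.2934, 0.0818]
force: [-2.9, 15.2, 5.7]
gripper_force: 38.9
```

```bash
python3 -m inch '{"dx":[0,0,0,0,0],"dy":[0,0,0,0,0],"dz":[0,0,0,0,0],"yaw":[0,0,0,0,0]}'
```

```text
t: 18.8
tcp_pos: [0.5082, -0.2934, 0.0818]
eef_rot: [[-1.0, -0.03, -0.0], [-0.03, 1.0, 0.002], [0.0, 0.002, -1.0]]
force: [-1.8, 15.7, 5.2]
width: 0.126
gripper_force: 39.0
```

In the tool's units: 0.0012 m / 0.6 = 0.002, 0.0005 m / 0.6 = 0.0008.

```bash
python3 -m inch '{"dx":[0,0,0],"dy":[0.0008,0.002,0.002],"dz":[-0.0003,-0.0007,-0.0007],"yaw":[0,0,0]}'| grep -E "pos|force:"; python3 -m inch '{"dx":[0,0,0,0,0,0],"dy":[0,0,0,0,0,0],"dz":[0,0,0,0,0,0],"yaw":[0,0,0,0,0,0]}' 0.5
```

```text
tcp_pos: [0.5081, -0.2933, 0.0819]
force: [0.4, 7.0, -5.3]
gripper_force: 37.8
t: 19.55
tcp_pos: [0.508, -0.2942, 0.0822]
eef_rot: [[-1.0, -0.029, 0.0], [-0.029, 1.0, -0.0], [-0.0, -0.0, -1.0]]
force: [0.3, -0.6, 0.4]
width: 0.5
gripper_force: 0.0
```

In the tool's units: 0.39 m / 0.6 = 0.65, 0.35 m / 0.6 = 0.5833.

```bash
python3 -m inch '{"dx":[0,0,0,0,0,0,0,0,0,0,0,0,0,0,0,0],"dy":[0,0,0,0,0,0.05,0.1167,0.1833,0.25,0.3167,0.3833,0.45,0.5167,0.5833,0.65,0.65],"dz":[-0.0083,-0.025,-0.05,-0.1,-0.15,-0.2,-0.2333,-0.25,-0.25,-0.25,-0.25,-0.25,-0.25,-0.25,-0.25,-0.25],"yaw":[0,0,0,0,0,0,0,0,0,0,0,0,0,0,0,0]}'
python3 - <<'E'
from meas import *
P={n:camera(n) for n in("scene","top")}
im=np.hstack([cv2.resize(P["scene"]["pixels"][150:270,290:410,::-1],(400,400),interpolation=cv2.INTER_CUBIC),cv2.resize(P["top"]["pixels"][165:265,330:430,::-1],(400,400),interpolation=cv2.INTER_CUBIC)])
cv2.imwrite("pics/fin.png",im)
for t in("nose","tail","block_face"):
    m=[mark_of(p,t) for p in P.values()]; print(t,[(np.round(a[0]["pixel"],1),round(a[0]["conf"],2)) for a in m if a])
    if all(m): print(tri([ray(p,a[0]["pixel"]) for p,a in zip(P.values(),m)]))
E
```

```text
t: 20.88
tcp_pos: [0.4957, 0.104, 0.2332]
eef_rot: [[-0.999, -0.039, 0.001], [-0.039, 0.999, 0.004], [-0.001, 0.004, -1.0]]
force: [0.1, 1.1, -0.2]
width: 0.501
gripper_force: 0.0
nose [(array([200.4, 380.8]), 0.58), (array([215.4, 387.3]), 0.72)]
(array([ 0.5109004 , -0.31949816,  0.01915933]), [np.float64(0.00017711168376965177), np.float64(0.00017711168376959607)])
tail [(array([222.7, 345.3]), 0.67), (array([218.7, 333.7]), 0.59)]
(array([ 0.5087295 , -0.18327123,  0.03216146]), [np.float64(0.0035834719383861092), np.float64(0.0035834719383861188)])
block_face [(array([192.6, 384.2]), 0.83), (array([215.4, 399.7]), 0.95)]
(array([ 0.51339921, -0.34729092,  0.02459034]), [np.float64(0.003936384122764941), np.float64(0.00393638412276496)])
```

View pics/fin.png

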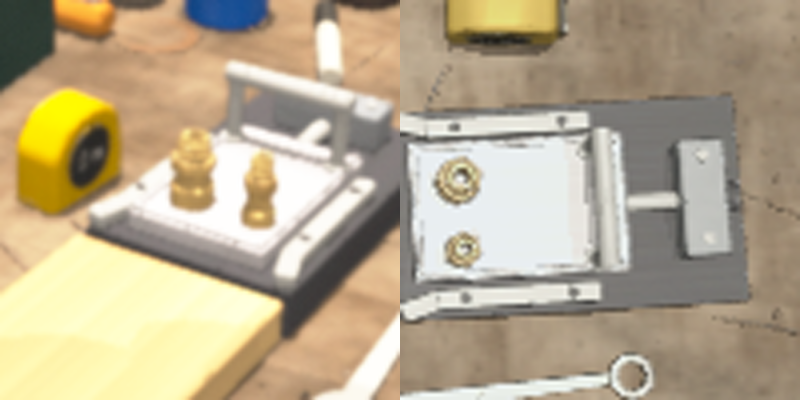

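```bash
python3 -c "
from plant import *
print(job_done())"
```

```text
the job is handed in; nothing more can be done
None
```

The job is handed in, with no verdict returned: in the last pictures the carrier lies flat between the deck's rails with its nose on the stop screw (pressed with about 10 N, then released) and both couplings standing; one small slip was running two 0.5 mm lowering steps through a shell loop instead of typing each one.

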